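Swing the battery tray home over its rest pad

ROBOT

A 6-joint arm with a two-finger parallel gripper is mounted at the origin on a cart in front of the work surface, level with it; the furniture and walls round the work are solid. World frame = base frame: x ahead of the robot, y to its left, z up, the work surface at z = 0. Lengths are in m, angles in rad, forces in N, time in s.
With the tool pointing down it reaches from about 0.3 to 1 m from the base axis. Payload 5.1 kg.
Tool frame: the origin (TCP) lies on the front face of the gripper's body, between the roots of the fingers; the fingertips stand 78 mm ahead of it and the grasp point (between the pads) lies 59 mm ahead of it; z points along the fingers, y is the line along which they close (so a half turn about z gives the same grasp; the last joint's range is limited). The gripper opens to 95 mm and grips with 3 to 60 N. Pads are 20 mm wide; open, the fingers measure 119 mm over their backs; the gripper's body (75 mm by 180 mm) begins 59 mm behind the grasp point.
Start: joints at [1.119, 0.124, 1.65, -0, 1.367, -0.083], TCP at [0.234, 0.606, 0.292] pointing down, gripper open.
Joint ranges: [-2.61, 2.61], [-1.02, 2.33], [0.03, 2.71], [-1.35, 4.49], [0.32, 2.68], [-2.91, 2.91]. Speed limits (rad/s): [2.57, 2.57, 3.14, 3.14, 3.14, 3.14].

INTERFACE

Orientations are given as a unit quaternion [w, x, y, z].
In Python, from workcell import manip gives the robot as it stands.
- The arm moves only by the shell command python3 -m crank 'ROWS'. ROWS is JSON, a list that holds one entry, the list of rows, each a list of 7 numbers: the shift along the tool's x, y, z each as a share of 0.04 m, from -1 to 1, then the turn, a rotation vector about the tool's x, y, z each as a share of 0.08 rad, from -1 to 1, then the opening, from -1 (shut) to 1 (fully open). In form: [[[dx, dy, dz, wx, wy, wz, fingers], ...]]. A call has 1 to 10 rows; each row shifts and turns the commanded pose from where the row before left it, along the tool's axes as they then stand; what a row does not reach is not made up. A row lasts 1/8 s, in which the tool goes at most 62.5 mm and 10.7 degrees, less where a joint would pass 70% of its speed; a pose out of reach is approached as far as the arm can. A call with a number of a shift or a turn outside -1 to 1 is refused whole. A call with a gripper value outside its range is refused whole. The fingers move at their own pace and stop on an object; the grip force is fixed at half the most. Time passes only in rows, so rows that do not move let the fingers close. It gives the time, the measured TCP pose, the force, the opening and the grip force at its end, in the units of the state.
- manip.sense(): the state, without advancing time (a new reading comes with each control period).
- manip.capture(name): name is "scene" or "top" or "wrist"; returns a dict with "img" (480x640x3 uint8, blue, green, red), "z_map" (480x640 float32, m along the optical axis (not along the pixel's ray), 0 where there is no reading), "K" (3x3 intrinsics, pixels), "view" (4x4, takes a point from world to camera coordinates); the wrist camera has in their place "T_tool_cam" (4x4, takes a point from camera to tool coordinates, whose origin is the TCP and whose axes are the flange's). Camera axes: x right, y up, looking along -z (the intrinsics and any distortion apply to the point x, -y, -z); pixel columns grow to the right and rows downward; lengths in m; the calibration is good to about 2 mm. A picture is of the moment at which its call begins: read the wrist's pose just before it.
- manip.sign_off(): hands the job in; it is judged then, once.
Trained networks look in a picture, given as the dict that the camera call returned (one of the last four; its "shot" number tells which), for a name from the list of things; names that differ only in an ending like _2 or _b are one class to them, and where a whole thing is asked for, a point or a joint stands for the part that bears it (a point fixed in the world has none). Each returns a list of dicts, best first, with "score" (0 to 1); they miss things now and then, are a little off and sometimes report something else, mostly with a low value. They report only what shows in the picture. A call takes as long as a camera call.
- manip.look_for(picture, label): "rect" ([left, top, right, bottom] in pixels, round what is visible of it).
- manip.masks_of(picture, label): "mask" (480x640 bool, what is visible of it) and "rect" ([left, top, right, bottom] in pixels, round what is visible of it).
- manip.pinpoint(picture, label): "xy" ([column, row] in pixels: a listed point, or the origin of a listed thing).
The state is a dict: "clock": time; "joints": joint angles; "dq": joint speeds; "joint_torque": joint torques, N m; "ee_pos": TCP position; "orientation": TCP orientation; "wrist_force": force on the tool from outside, world axes, zero at the start; "torque": the same for the moment, N m; "gripper_width": finger opening in m; "grasp_force": force on a finger pad.
Only numpy, scipy, OpenCV 4.12 (cv2) and the standard library are available. Lean on these libraries where they do the work, as an engineer would, in place of code of your own. Each camera call takes 0.05 s, during which the arm holds its last target. There are 200 camera calls.

TASK

Two shallow metal trays swivel on upright pins fixed to the desk, each beside a plywood rest pad of its own. Push the tray that holds the flat black battery pack, near its free end, so that it pivots about its pin and comes to lie squarely over its rest pad, and leave it at rest there. Leave the other tray, with the white earbud case, as it is.

Things in the scene. Friction and masses are not known exactly. Their poses are not given: they have to be found in the camera images.
- cell_pin (a point): Top of the fixed steel pin (13 mm screw head, 34 mm above the desk) on which the battery tray swivels. Axes: z up, x along the rest pad, away from the pin, y to the left of x. The rest pad is an 8 mm plywood slab, 140 x 86 mm, fixed to the desk, from x = -24 to 116 and y = -24 to 62 mm: the tray's outline with a 6 mm margin.
- cell_tray (a joint): Angle (rad) of the battery tray about its pin: 0 squarely over its pad, growing anticlockwise from above; starts at 0.6 to 1.0, range -0.6 to 1.9, no stop at 0. Stiff: turns at about 3 N near the free end, stays where left. Aluminium, 128 x 74 mm, walls 12 to 31 mm above the desk; x = -18 to 110, y = -18 to 56 mm in its own frame (origin on the pin, x along it). The battery (96 x 50 mm) is fixed in it.
- cell_corner (a point): The outer corner of the battery tray farthest from the pin, on its rim, 31 mm above the desk (x = 110, y = 56 mm in the tray's frame). Its x points along the tray, away from the pin; y points out of the 128 mm long wall that faces away from the pad at the start. Pushing that wall near this corner, against y, turns the tray towards its pad.
- case_corner (a point): The same corner of the other tray (same size and shape, on its own pin and pad, but holding a rounded white earbud case, 60 x 45 mm), 31 mm above the desk. This tray is to be left alone.

How it is judged:
By the outcome, as a careful person would: the job done as asked, in the order asked, and still so for the second after the job is handed in, with the robot touching nothing.
It also fails if it takes over 32 s, if anything falls off the work surface, if the arm or the gripper's body presses on something with over 40 N, if the wrist force passes 120 N, or if a joint passes its speed limit or range.

## Working session

There is one attempt and no reset: what is moved stays moved. The work goes in short steps, Python scripts to look and compute and a shell command to move; the robot and the scene stay as the last step left them, time stands still between calls to the robot, and variables do not carry over. Pictures are saved under pics/ and viewed, at most 10 in all, crops included, and the job is handed in when it is done.

```bash
mkdir -p pics; cat > h.py <<'E'
import numpy as np, cv2
from workcell import manip
def ray(p,px):
    K=p["K"];u,v=px
    d=np.array([(u-K[0,2])/K[0,0],-(v-K[1,2])/K[1,1],-1.])
    M=np.linalg.inv(p["view"]); return M[:3,3],M[:3,:3]@d
def at_z(p,px,z):
    o,d=ray(p,px); return o+d*(z-o[2])/d[2]
E
python3 - <<'E'
from h import *
s=manip.sense();print(s["clock"],s["ee_pos"],s["orientation"])
for n in ("top","scene"):
    p=manip.capture(n);img=p["img"].copy();print(n,[k for k in p])
    for l,z in (("cell_pin",.034),("cell_corner",.031),("case_corner",.031)):
        for r in manip.pinpoint(p,l)[:2]:
            print(l,r["score"],r["xy"],at_z(p,r["xy"],z).round(4)); 
            cv2.circle(img,tuple(int(a) for a in r["xy"]),4,(0,0,255),1);cv2.putText(img,l,tuple(int(a)+5 for a in r["xy"]),0,.4,(0,0,255))
    for r in manip.look_for(p,"cell_tray")[:2]: print(r)
    cv2.imwrite(f"pics/{n}0.png",img)
E
```

```text
0.0 [0.23415179 0.60586197 0.29102846] [-2.60674848e-04  1.83367406e-01  9.83043946e-01 -9.62811949e-04]
top ['img', 'z_map', 'K', 'view', 'shot']
cell_pin 0.97 [457.6, 186.1] [ 0.582  -0.1928  0.034 ]
cell_corner 0.77 [487.9, 238.9] [ 0.4725 -0.2463  0.031 ]
case_corner 0.58 [282.8, 246.8] [0.4653 0.1649 0.031 ]
{'rect': [446.0, 179.9, 492.6, 243.1], 'score': 0.72}
scene ['img', 'z_map', 'K', 'view', 'shot']
cell_pin 0.94 [424.1, 346.8] [ 0.5795 -0.1912  0.034 ]
cell_corner 0.84 [392.9, 404.0] [ 0.4782 -0.2552  0.031 ]
case_corner 0.82 [285.5, 228.6] [0.4591 0.1741 0.031 ]
{'rect': [364.2, 338.2, 450.7, 403.8], 'score': 0.78}
```

View pics/top0.png

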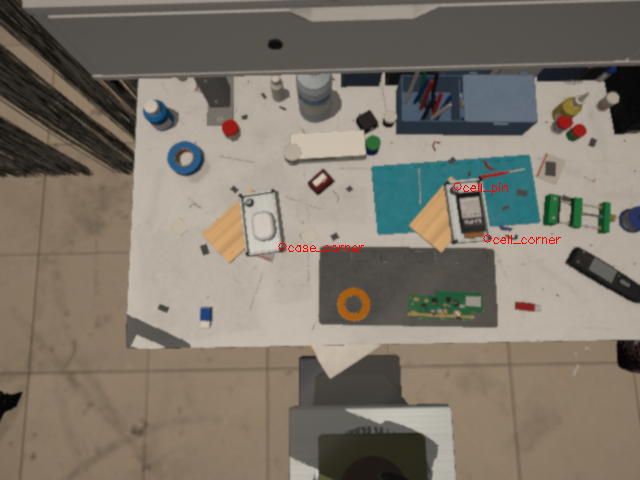

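View pics/scene0.png

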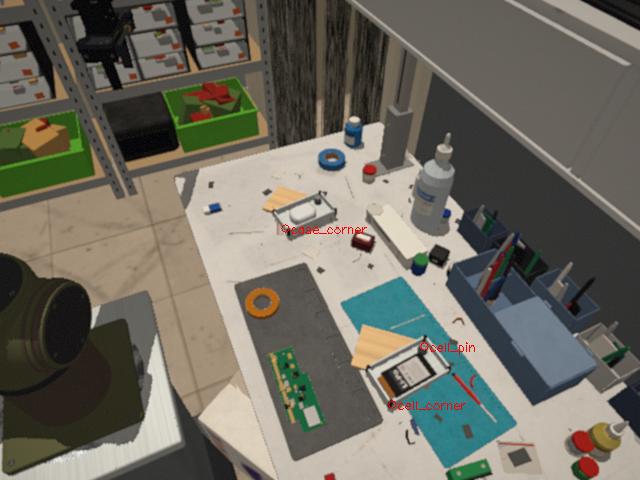

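The top view shows the battery tray at about (468,210), with its pad to the lower left at (435,217). The case tray is at (262,222). The networks' points agree with what I see. Next I'll get the pad direction.

```bash
python3 - <<'E'
from h import *
p=manip.capture("top")
hsv=cv2.cvtColor(p["img"],cv2.COLOR_BGR2HSV)
m=((hsv[...,0]>8)&(hsv[...,0]<24)&(hsv[...,1]>60)&(hsv[...,2]>120)).astype(np.uint8)
m[:, :405]=0;m[:,500:]=0;m[:175]=0;m[255:]=0
n,lab,st,c=cv2.connectedComponentsWithStats(m);i=1+np.argmax(st[1:,4]);print(st[i])
cn=cv2.findContours((lab==i).astype(np.uint8),0,cv2.CHAIN_APPROX_NONE)[0][0]
P=np.array([at_z(p,q,.008)[:2] for q in cn[:,0].astype(float)])
pin=np.array([.581,-.192])
# score pad angle: contour points vs visible pad edges y=62(no, x=-24..116) fit by robust least squares
from scipy.optimize import least_squares
best=None
def loc(v):
    t=v[0];R=np.array([[np.cos(t),np.sin(t)],[-np.sin(t),np.cos(t)]]);return (P-v[1:])@R.T
def f(v):
    L=loc(v); d=np.minimum(abs(L[:,0]-.116),np.minimum(abs(L[:,1]+.024),abs(L[:,1]-.062)))
    return np.r_[np.minimum(d,.006)*1000,(v[1:]-pin)*1000*3]
for t in np.radians(np.arange(115,155,3)):
    r=least_squares(f,[t,*pin],diff_step=1e-4)
    if best is None or r.cost<best.cost: best=r
print(best.cost,np.degrees(best.x[0]),best.x[1:])
L=loc(best.x);print(L.min(0),L.max(0))
M=np.linalg.inv(p["view"]);v,u=np.mgrid[130:300:4,380:560:4]
z=p["z_map"][v,u];K=p["K"]
X=np.stack([(u-K[0,2])/K[0,0]*z,-(v-K[1,2])/K[1,1]*z,-z,np.ones_like(z)],-1)@M.T
k=X[...,2]>.04;print(X[k][:,:3].round(2)[::3])
o=cv2.resize(p["img"][140:290,380:580],None,fx=4,fy=4);cv2.imwrite("pics/crop.png",o)
E
```

```text
[ 409  186   43   67 1538]
988.7268855591062 137.10827624893173 [ 0.57759583 -0.19058245]
[ 0.00488736 -0.02488151] [0.11810433 0.06280183]
[[ 0.68 -0.04  0.04]
 [ 0.35  0.09  0.94]
 [ 0.35  0.09  0.94]]
```

View pics/crop.png

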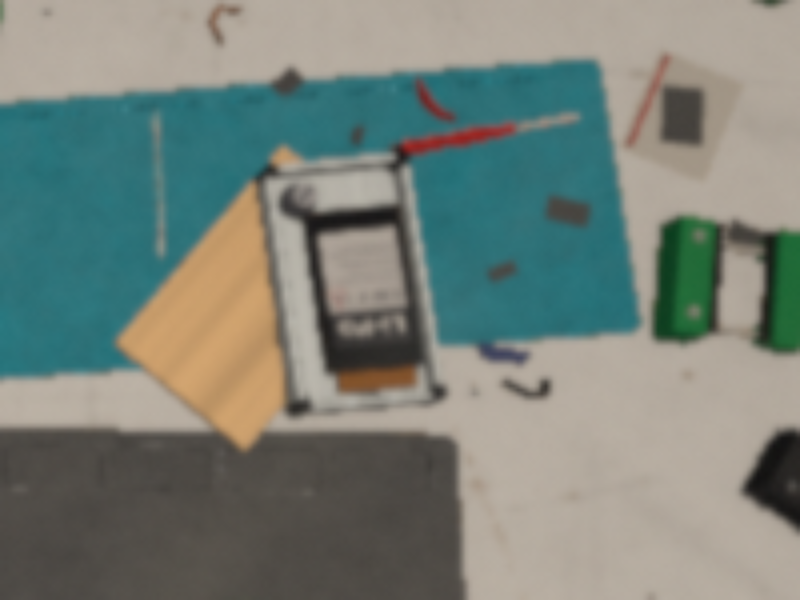

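The pad lies at about 137° and the tray at about 187°, so it has to turn about 0.87 rad. Nothing tall stands nearby. I'm moving across with the fingers closed.

```bash
python3 -m crank '[[[-0.6,-0.8,0,0,0,1,-1],[-0.66,-0.75,0,0,0,1,-1],[-0.72,-0.69,0,0,0,1,-1],[-0.77,-0.63,0,0,0,1,-1],[-0.82,-0.57,0,0,0,1,-1],[-0.87,-0.5,0,0,0,1,-1],[-0.9,-0.43,0,0,0,1,-1],[-0.93,-0.36,0,0,0,1,-1],[-0.96,-0.28,0,0,0,1,-1],[-0.98,-0.2,0,0,0,1,-1]]]'
```

```text
clock: 1.8
ee_pos: [0.3435, 0.2207, 0.2925]
orientation: [0.0, 0.553, 0.833, 0.0]
wrist_force: [0.1, -0.2, -0.5]
gripper_width: 0.0023
grasp_force: 0.0
```

```bash
python3 -m crank '[[[-0.99,-0.13,0,0,0,1,-1],[-1,-0.05,0,0,0,1,-1],[-1,0.03,0,0,0,1,-1],[-0.99,0.11,0,0,0,0.5,-1],[-0.99,0.16,0,0,0,0,-1],[-0.99,0.16,0,0,0,0,-1],[-0.99,0.16,0,0,0,0,-1],[-0.99,0.16,0,0,0,0,-1],[-0.99,0.16,0,0,0,0,-1],[0,0,0,0,0,0,-1]]]'
python3 - <<'E'
from h import *
from scipy.spatial.transform import Rotation as R
s=manip.sense();q=s["orientation"];Rm=R.from_quat([*q[1:],q[0]]).as_matrix()
print(s["clock"],s["ee_pos"],Rm.round(3),np.degrees(np.arctan2(Rm[1,0],Rm[0,0])),s["joints"])
p=manip.capture("wrist");cv2.imwrite("pics/w1.png",p["img"]);print(p["T_tool_cam"].round(3))
T=np.eye(4);T[:3,:3]=Rm;T[:3,3]=s["ee_pos"];p["view"]=np.linalg.inv(T@p["T_tool_cam"])
for l,z in (("cell_pin",.034),("cell_corner",.031)):
    for r in manip.pinpoint(p,l)[:1]: print(l,r["score"],r["xy"],at_z(p,r["xy"],z).round(4))
E
```

```text
clock: 3.05
ee_pos: [0.4425, -0.1265, 0.2923]
orientation: [-0.0, 0.664, 0.748, -0.0]
wrist_force: [0.8, -0.7, 0.8]
gripper_width: 0.0001
grasp_force: 0.0
3.05 [ 0.44245455 -0.12652664  0.29233896] [[-0.118  0.993 -0.   ]
 [ 0.993  0.118 -0.   ]
 [-0.    -0.    -1.   ]] 96.79049561435788 [-3.95184976e-01 -3.13992245e-01  2.05656736e+00 -1.84345477e-04
  1.39919869e+00 -5.13669979e-01]
[[-0.001  0.961  0.278  0.078]
 [ 1.     0.001  0.     0.001]
 [ 0.     0.278 -0.961 -0.092]
 [ 0.     0.     0.     1.   ]]
cell_pin 0.65 [447.9, 303.4] [ 0.5805 -0.1879  0.034 ]
```

```bash
python3 -m crank '[[[-0.86,0.16,0,0,0,0,-1],[-0.86,0.16,0,0,0,0,-1],[-0.86,0.16,0,0,0,0,-1],[-0.86,0.16,0,0,0,0,-1],[-0.86,0.16,0,0,0,0,-1],[0,0,0,0,0,0,-1],[0,0,0,0,0,0,-1]]]'
cat > w.py <<'E'
from h import *
from scipy.spatial.transform import Rotation as R
import sys
s=manip.sense();q=s["orientation"];Rm=R.from_quat([*q[1:],q[0]]).as_matrix()
print(s["clock"],s["ee_pos"],np.degrees(np.arctan2(Rm[1,0],Rm[0,0])))
p=manip.capture("wrist")
T=np.eye(4);T[:3,:3]=Rm;T[:3,3]=s["ee_pos"];p["view"]=np.linalg.inv(T@p["T_tool_cam"])
img=p["img"].copy()
for l,z in (("cell_pin",.034),("cell_corner",.031)):
    for r in manip.pinpoint(p,l)[:1]: print(l,r["score"],r["xy"],at_z(p,r["xy"],z).round(4));cv2.circle(img,tuple(int(a) for a in r["xy"]),4,(0,0,255),1)
cv2.imwrite(f"pics/{sys.argv[1]}.png",img)
E
python3 w.py w2
```

```text
clock: 4.08
ee_pos: [0.4949, -0.2902, 0.2922]
orientation: [-0.0, 0.662, 0.749, 0.0]
wrist_force: [0.1, 0.3, 0.1]
gripper_width: 0.0005
grasp_force: 0.0
4.075 [ 0.49489807 -0.29017335  0.29218192] 97.05949291429562
cell_pin 0.9 [430.9, 124.3] [ 0.5828 -0.1892  0.034 ]
cell_corner 0.68 [298.8, 181.6] [ 0.4756 -0.2517  0.031 ]
```

View pics/w2.png

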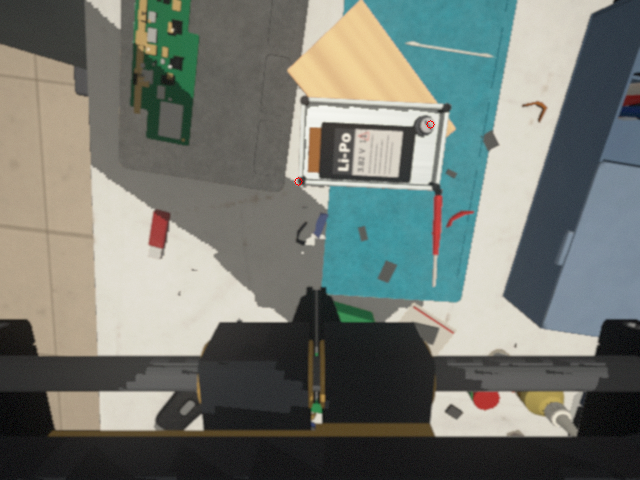

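The wrist view shows the tray's outer long wall running from (303,181) to (437,189), so the tray is at about 183.5°. The finger spot is clear. Descending beside the wall.

```bash
python3 -m crank '[[[0,0,1,0,0,0.76,-1],[0,0,1,0,0,0,-1],[0,0,1,0,0,0,-1],[0,0,1,0,0,0,-1],[0,0,0.95,0,0,0,-1],[0.3,0,0,0,0,0,-1],[0.2,0,0,0,0,0,-1],[0,0,0,0,0,0,-1]]]'
python3 w.py w3
```

```text
clock: 5.22
ee_pos: [0.4948, -0.2713, 0.0967]
orientation: [0.002, 0.685, 0.729, 0.0]
wrist_force: [-0.4, -0.3, 0.6]
gripper_width: 0.0004
grasp_force: 0.0
5.225 [ 0.49483599 -0.27129971  0.09665478] 93.58318464946358
cell_pin 0.66 [546.4, 143.3] [ 0.5798 -0.1899  0.034 ]
cell_corner 0.72 [268.7, 277.6] [ 0.4747 -0.2523  0.031 ]
```

View pics/w3.png

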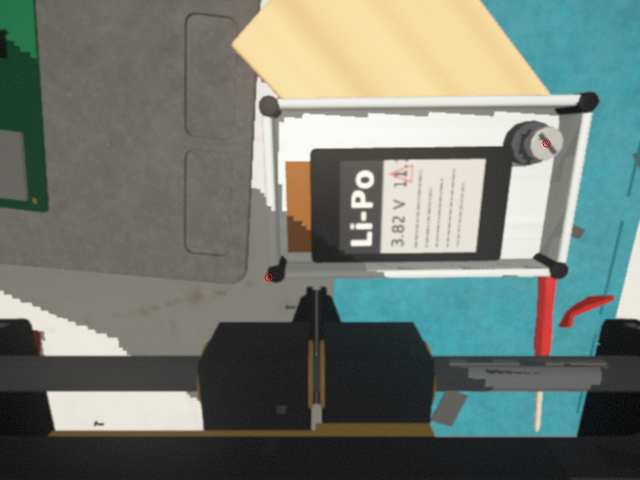

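The fingertips are beside the outer wall, near the corner at (269,278), with a gap of about 9 mm. I'll close the gap and swing most of the arc.

```bash
python3 -m crank '[[[0.22,0,0.05,0,0,0,-1],[0.185,-0.125,0,0,0,1,-1],[0.185,-0.125,0,0,0,1,-1],[0.185,-0.125,0,0,0,1,-1],[0.185,-0.125,0,0,0,1,-1],[0.185,-0.125,0,0,0,1,-1],[0.185,-0.125,0,0,0,1,-1],[0.185,-0.125,0,0,0,1,-1],[0.185,-0.125,0,0,0,1,-1],[0,0,0,0,0,0,-1]]]'
python3 w.py w4
```

```text
clock: 6.62
ee_pos: [0.4671, -0.1971, 0.0923]
orientation: [0.0, 0.879, 0.477, -0.0]
wrist_force: [-1.1, -0.9, -0.4]
gripper_width: 0.0008
grasp_force: 0.4
6.625 [ 0.46714559 -0.19708107  0.09234931] 56.91863971330556
cell_pin 0.79 [550.2, 167.0] [ 0.5798 -0.1889  0.034 ]
cell_corner 0.96 [266.5, 300.0] [ 0.4574 -0.1757  0.031 ]
```

View pics/w4.png

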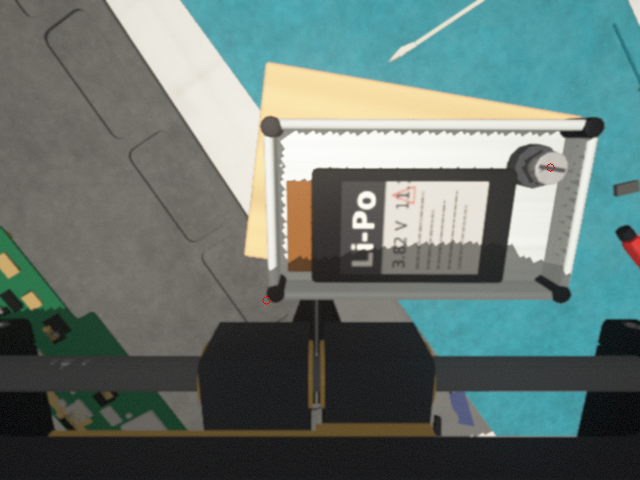

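The tray turned with the fingers. The pad still shows past the far wall, its long edge running from (266,63) to (580,118). I'll measure the remaining angle from these edges.

```bash
cat > pad.py <<'E'
from h import *
from scipy.spatial.transform import Rotation as R
import sys
s=manip.sense();q=s["orientation"];Rm=R.from_quat([*q[1:],q[0]]).as_matrix()
p=manip.capture("wrist");T=np.eye(4);T[:3,:3]=Rm;T[:3,3]=s["ee_pos"];p["view"]=np.linalg.inv(T@p["T_tool_cam"])
def line(a,b,z):
    a,b=at_z(p,a,z),at_z(p,b,z);d=a-b;return np.degrees(np.arctan2(d[1],d[0]))
print("pad long",line((266,63),(580,118),.008),"short-90",line((266,63),(246,257),.008)-90)
print("tray rear",line((272,125),(595,125),.031),"front",line((278,295),(560,295),.031))
h=cv2.cvtColor(p["img"],cv2.COLOR_BGR2HSV);m=(h[...,0]>8)&(h[...,0]<26)&(h[...,1]>50)&(h[...,2]>120)
pts=[]
for u in range(290,540,3):
    v=np.nonzero(m[:150,u])[0]
    if len(v): pts.append(at_z(p,(u,v[0]-.5),.008)[:2])
pts=np.array(pts,np.float32);vx,vy,*_=cv2.fitLine(pts,cv2.DIST_HUBER,0,1e-4,1e-4).ravel();print("pad fit long",np.degrees(np.arctan2(vy,vx)))
pts=[]
for v in range(80,250,3):
    u=np.nonzero(m[v,230:300])[0]
    if len(u): pts.append(at_z(p,(230+u[0]-.5,v),.008)[:2])
pts=np.array(pts,np.float32);vx,vy,*_=cv2.fitLine(pts,cv2.DIST_HUBER,0,1e-4,1e-4).ravel();print("pad fit short",np.degrees(np.arctan2(vy,vx)))
E
python3 pad.py
```

```text
pad long 137.69036153245113 short-90 -41.61852306522163
tray rear 146.83525031384477 front 146.84180578250638
pad fit long -42.211525
pad fit short 47.262306
```

```bash
python3 -m crank '[[[0.087,-0.06,0,0,0,0.48,-1],[0.087,-0.06,0,0,0,0.48,-1],[0.087,-0.06,0,0,0,0.48,-1],[0.087,-0.06,0,0,0,0.48,-1],[0,0,0,0,0,0,-1],[0,0,0,0,0,0,-1]]]'
python3 w.py w5
```

```text
clock: 7.58
ee_pos: [0.4676, -0.1807, 0.0921]
orientation: [-0.0, 0.913, 0.407, -0.0]
wrist_force: [-3.5, -1.3, 1.0]
gripper_width: 0.0005
grasp_force: 1.5
7.575 [ 0.4676214  -0.18065048  0.09210931] 48.07548103717608
cell_pin 0.68 [550.3, 165.9] [ 0.5803 -0.1892  0.034 ]
cell_corner 0.86 [268.1, 298.6] [ 0.4623 -0.1577  0.031 ]
```

View pics/w5.png

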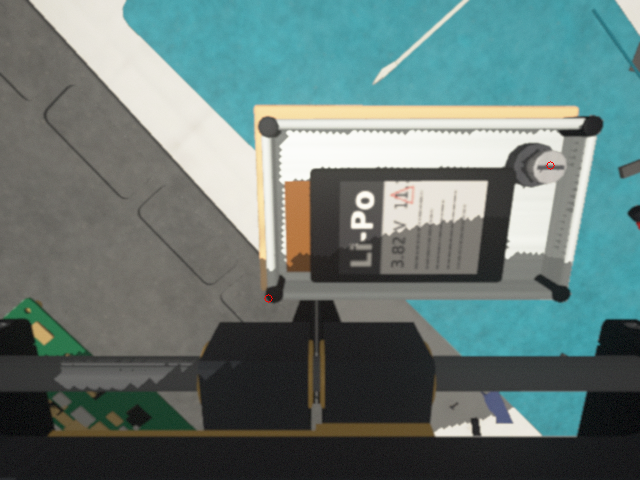

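The pad strip above the far wall now looks even: its edge is at row 106–107 and the wall at row 124. A fit will give the residual angle.

```bash
cat > fit.py <<'E'
from h import *
from scipy.spatial.transform import Rotation as R
s=manip.sense();q=s["orientation"];Rm=R.from_quat([*q[1:],q[0]]).as_matrix()
p=manip.capture("wrist");T=np.eye(4);T[:3,:3]=Rm;T[:3,3]=s["ee_pos"];p["view"]=np.linalg.inv(T@p["T_tool_cam"])
h=cv2.cvtColor(p["img"],cv2.COLOR_BGR2HSV);m=(h[...,0]>8)&(h[...,0]<26)&(h[...,1]>50)&(h[...,2]>120)
def fit(P,n):
    vx,vy,*_=cv2.fitLine(np.array(P,np.float32),cv2.DIST_HUBER,0,1e-4,1e-4).ravel();print(n,np.degrees(np.arctan2(vy,vx)),len(P))
A=[];B=[]
for u in range(290,560,3):
    v=np.nonzero(m[85:135,u])[0]
    if len(v): A.append(at_z(p,(u,85+v[0]-.5),.008)[:2]);B.append(at_z(p,(u,85+v[-1]+.5),.031)[:2])
fit(A,"pad outer");fit(B,"tray wall rim")
C=[]
for v in range(130,240,3):
    u=np.nonzero(m[v,235:300])[0]
    if len(u): C.append(at_z(p,(235+u[0]-.5,v),.008)[:2])
fit(C,"pad short")
E
python3 fit.py
```

```text
pad outer -42.24204 90
tray wall rim -41.717125 90
pad short 47.740562 37
```

About 0.45° remains. I'll nudge it, back off and lift.

```bash
python3 -m crank '[[[0.018,-0.012,0,0,0,0.1,-1],[0,0,0,0,0,0,-1],[0,0,0,0,0,0,-1]]]'; python3 fit.py
python3 -m crank '[[[-0.4,0,0,0,0,0,-1],[-0.6,0,0,0,0,0,-1],[0,0,-1,0,0,0,-1],[0,0,-1,0,0,0,-1],[0,0,-1,0,0,0,-1],[0,0,0,0,0,0,-1],[0,0,0,0,0,0,-1]]]'
python3 w.py w6
```

```text
clock: 8.15
ee_pos: [0.4677, -0.1796, 0.0921]
orientation: [-0.0, 0.915, 0.403, -0.0]
wrist_force: [-5.3, -1.7, 1.3]
gripper_width: 0.0005
grasp_force: 2.3
pad outer -42.455505 90
tray wall rim -42.45401 90
pad short 47.610264 37
clock: 9.07
ee_pos: [0.4408, -0.2093, 0.2117]
orientation: [-0.0, 0.915, 0.403, 0.0]
wrist_force: [-0.1, 0.3, -0.9]
gripper_width: 0.0006
grasp_force: 0.0
9.075 [ 0.44075573 -0.20925998  0.211747  ] 47.55596726902114
cell_pin 0.59 [454.9, 93.9] [ 0.5799 -0.192   0.034 ]
cell_corner 0.76 [287.2, 177.9] [ 0.4624 -0.1576  0.031 ]
```

View pics/w6.png

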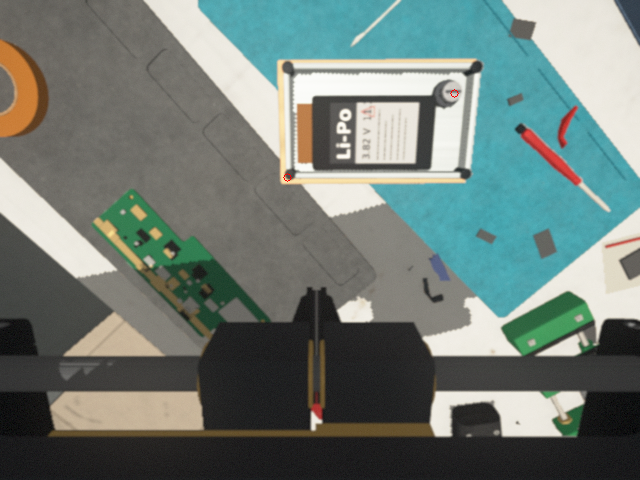

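The tray now lies square on its pad at (380,120), with an even wood margin on the sides that show. The fit puts the difference at about 0°, and the robot is clear of everything. Handing in.

```bash
python3 -c "
from workcell import manip
print(manip.sign_off())"
```

```text
the job is handed in; nothing more can be done
None
```

The battery tray is at rest squarely over its pad, within about 0.2° by the wrist camera; the earbud-case tray was never touched, the arm is clear, and I handed the job in at about 9 s.

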